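# Tip the walnuts into the bowl under the low riser shelf

### The job

First turn the batch counter's knob back, anticlockwise, fully home against its zero stop. Then pick up the long-handled scoop by its handle and tip its three walnuts into the bowl standing under the low shelf, without moving the bowl, handling the nuts or bumping the shelf or its jars hard. Finally set the empty scoop down flat on the worktop, out in the open clear of the shelf, and leave everything else standing as it was.

Things in the scene. Friction and masses are not known exactly. Their poses are not given: they have to be found in the camera images.
- nut_scoop: Aluminium catering scoop, 253 mm long, about 0.16 kg, lying flat, holding three walnuts. Origin: underside, centre of the 66 mm long flat trough floor; x points to the pouring lip, z up. Trough 84 mm wide, side walls 36 mm high, back wall at x = -33 mm, 44 mm high. Flat bar handle along x from -34 to -184 mm, 14 mm wide (y), 18 mm high, its middle at z = 36 mm.
- scoop_handle (a point): Place to grip: middle line of the handle, scoop x = -130 mm, z = 36 mm. Gripped with the gripper leaning back 45 degrees, away from the trough, the gripper stays in front of the shelf when the scoop is tipped; gripped upright it would swing into the jars on the shelf.
- scoop_lip (a point): Middle of the scoop's open pouring lip, scoop x = 68 mm, z = 12 mm: from x = 33 mm the floor rises to it at 16 degrees, which holds the nuts back. Tipped 40 to 45 degrees nose down they roll out over it.
- riser: Low fixed shelf: wooden board 160 mm (its x) by 260 mm (its y), 16 mm thick, underside 205 mm above the worktop, on four 12 mm steel legs, 12 mm in from the edges at the corners; a rail joins the +x legs at 100 mm height. Origin on the worktop under its centre. Pour from the open short -y end (robot's right). A row of jars, 86 to 105 mm tall, stands on it 11 mm behind that edge.
- bowl: Round white bowl, 144 mm across the rim, 48 mm high, 4 mm wall, 0.35 kg, loose, under the riser 70 to 95 mm in from the edge of the -y end. Origin: centre of its underside.
- walnut_0: A walnut, 34 mm long and 27 mm thick, 13 g. Origin at its centre.
- walnut_1: A walnut, 34 mm long and 27 mm thick, 13 g. Origin at its centre.
- walnut_2: A walnut, 34 mm long and 27 mm thick, 13 g. Origin at its centre.
- counter_box: Grey batch counter, 80 x 80 mm, 26 mm high, fixed on the worktop; its white dial has ticks, the long tick (-x side of its frame) is zero. Origin: centre of its underside.
- counter (a joint): Angle of the counter's knob: 0 at the zero stop, growing clockwise seen from above, up to 1.65 rad. Stiff with friction (0.05 N m), stays where it is left; zero is a hard stop.
- counter_grip (a point): On the knob's axis, 50 mm above the worktop: the height to grip the knob's bar, which is 42 mm long, 12 mm thick, its top 61 mm above the worktop. The bar and its white pointer lie along the point's x axis; the pointer is at -x.
- mug: Bystander: a pinkish-rimmed mug with handle, 90 x 122 x 105 mm. Origin: centre of its underside.
- can: Bystander: a drink can, 66 x 66 x 115 mm. Origin: centre of its underside.
- little_bottle: Bystander: a small dark bottle with cap, 34 x 34 x 80 mm, under the back of the riser. Origin: centre of its underside.
- tub: Bystander: a small white pill bottle, 45 x 46 x 78 mm, under the riser behind the bowl. Origin: centre of its underside.
Mind the look-alikes: they are no part of the job. Leave any red look-alike of the counter_box alone.

How it is judged:
On the way, in this order (a step that is already met when the one before it is completed fails the run):
1. The counter's knob is at its zero stop while the walnuts are still in the scoop (value of joint counter below 0.06 rad and distance between each of walnut_0, walnut_1, walnut_2 and nut_scoop below 0.07 m), for 0.2 s.
2. All three walnuts are in the bowl and out of the scoop (horizontal distance between each of walnut_0, walnut_1, walnut_2 and bowl below 0.06 m and z of walnut_0 in the frame of bowl between 0 and 0.06 m and z of walnut_1 in the frame of bowl between 0 and 0.06 m and z of walnut_2 in the frame of bowl between 0 and 0.06 m and distance between each of walnut_0, walnut_1, walnut_2 and nut_scoop above 0.075 m), for 0.2 s.
At the end, for the whole second after the job is handed in: Knob within 0.06 rad of zero; three walnuts at rest in the upright bowl (within 60 mm of its axis, under 60 mm above its underside); empty scoop released, at rest, flat (tilt under 0.1 rad, underside within 8 mm of the worktop), lip at least 5 mm outside the riser's -y end (all of step 2 and value of joint counter below 0.06 rad and linear speed of each of walnut_0, walnut_1, walnut_2 below 0.05 m/s and angle between each of bowl, nut_scoop's own z axis and vertical below 0.1 rad and height (world z) of nut_scoop below 0.008 m and linear speed of nut_scoop below 0.02 m/s and y of scoop_lip in the frame of riser below -0.135 m); the robot touches nothing.
It fails at once if The bowl was shifted by more than 30 mm or tipped (distance of bowl from where it was at the start of the episode above 0.03 m or angle between bowl's own z axis and vertical above 0.35 rad).
It fails at once if The riser shelf or its jars were bumped hard (over 12 N) (contact force between any of nut_scoop, the arm, the fingers and riser above 12 N).
It fails at once if A walnut was handled with the fingers (contact force between the fingers and walnut_0 above 1 N or contact force between the fingers and walnut_1 above 1 N or contact force between the fingers and walnut_2 above 1 N).
It fails at once if A bystander was pushed over 30 mm or tipped (distance of any of mug, can, little_bottle, tub from where it was at the start of the episode above 0.03 m or angle between any of mug, can, little_bottle, tub's own z axis and vertical above 0.4 rad).
It also fails if it takes over 69 s, if anything falls off the work surface, if the arm or the gripper's body presses on something with over 40 N, if the wrist force passes 120 N, or if a joint passes its speed limit or range.

### The arm

A 6-joint arm with a two-finger parallel gripper is mounted at the origin on a cart in front of the work surface, level with it; the furniture and walls round the work are solid. World frame = base frame: x ahead of the robot, y to its left, z up, the work surface at z = 0. Lengths are in m, angles in rad, forces in N, time in s.
With the tool pointing down it reaches from about 0.375 to 0.975 m from the base axis. Payload 3.8 kg.
Tool frame: the origin (TCP) lies at the very end of the fingers, on their centre line; the grasp point (between the pads) lies r.pinch_z behind it (r.pinch_z is the distance from the TCP to the grasp point, in m); z points along the fingers, y is the line along which they close (so a half turn about z gives the same grasp; the last joint's range is limited). The gripper opens to 85 mm and grips with 20 to 120 N. Pads are 22 mm wide; open, the fingers measure 114 mm over their backs; the gripper's body (76 mm by 85 mm) begins 54 mm behind the grasp point. The pads swing forward as they close: fully open they stand 13 mm farther back than shut.
Start: joints at [-1.378, 0.264, 1.604, -0, 1.274, -0.037], TCP at [0.154, -0.657, 0.231] pointing down, gripper open.
Joint ranges: [-2.63, 2.63], [-0.94, 2.18], [0.31, 2.57], [-1.31, 4.45], [0, 2.66], [-2.55, 2.55]. Speed limits (rad/s): [2.57, 2.57, 3.14, 3.14, 3.14, 3.14].

### API

Orientations are given as a rotation vector (axis times angle).
In Python, from bench import r, viewer, workorder gives the robot as it stands. The module is installed in compiled form; this text tells all that it offers.
- The arm moves only by the tool servo_tool, never from a script. Its argument "steps" is a list of rows, each a list of 5 numbers: the finger opening in mm, from 0 to 85.4, then the shift along the tool's x, y, z in mm, then the turn about the tool's z in rad. A call has 1 to 8 rows; each row is the pose to reach, as a shift and turn from the pose commanded when the call began, along the tool's axes at that moment; what a row does not reach only later rows make up. A row lasts 1/8 s, in which the tool goes at most 62.5 mm and 10.7 degrees, less where a joint would pass 70% of its speed; a pose out of reach is approached as far as the arm can. A call with a gripper value outside its range is refused whole. The fingers move at their own pace and stop on an object; "grip_force" is the grip in N (left out, the last holds). Time passes only in rows, so rows that repeat a pose let the fingers close. It gives the time, the measured TCP pose, the force, the opening and the grip force at its end, in the units of the state.
- r.sense(): the state, without advancing time (a new reading comes with each control period).
- viewer.snapshot(name): name is "scene" or "top" or "wrist"; returns a dict with "img" (480x640x3 uint8, red, green, blue), "depth" (480x640 float32, m along the optical axis (not along the pixel's ray), 0 where there is no reading), "fx", "fy", "cx", "cy" (pixels), "D" ([k1, k2, p1, p2, k3] as OpenCV has them; the pictures are not rectified), "camera_from_world" (4x4, takes a point from world to camera coordinates); the wrist camera has in their place "mount" (4x4, takes a point from camera to tool coordinates, whose origin is the TCP and whose axes are the flange's). Camera axes: x right, y up, looking along -z (the intrinsics and any distortion apply to the point x, -y, -z); pixel columns grow to the right and rows downward; lengths in m; the calibration is good to about 2 mm. A picture is of the moment at which its call begins: read the wrist's pose just before it.
- workorder.job_done(): hands the job in; it is judged then, once.
Trained networks look in a picture, given as the dict that the camera call returned (one of the last four; its "shot" number tells which), for a name from the list of things; names that differ only in an ending like _2 or _b are one class to them, and where a whole thing is asked for, a point or a joint stands for the part that bears it (a point fixed in the world has none). Each returns a list of dicts, best first, with "p" (0 to 1); they miss things now and then, are a little off and sometimes report something else, mostly with a low value. They report only what shows in the picture. A call takes as long as a camera call. They do not tell look-alikes from the thing itself.
- viewer.cut_out(picture, label): "pixels" (480x640 bool, what is visible of it) and "position" ([column, row] in pixels, amid what is visible of it).
The state is a dict: "time": time; "q": joint angles; "joint_vel": joint speeds; "tau": joint torques, N m; "tcp_pos": TCP position; "orientation": TCP orientation; "wrist_force": force on the tool from outside, world axes, zero at the start; "moment": the same for the moment, N m; "opening": finger opening in m; "gripper_force": force on a finger pad.
Only numpy, scipy, OpenCV 4.12 (cv2) and the standard library are available. Lean on these libraries where they do the work, as an engineer would, in place of code of your own. Each camera call takes 0.05 s, during which the arm holds its last target. There are 200 camera calls.

## Working session

There is one attempt and no reset: what is moved stays moved. The work goes in short steps, Python scripts to look and compute and a tool call to move; the robot and the scene stay as the last step left them, time stands still between calls to the robot, and variables do not carry over. Pictures are saved under pics/ and viewed, at most 10 in all, crops included, and the job is handed in when it is done.

Besides the shell and the picture viewer there is one more tool, called after ">>>" by a JSON object that holds its "fn" and its "kwargs". servo_tool: Moves the arm, as the interface text tells. Its arguments: {"type":"object","properties":{"steps":{"type":"array"},"grip_force":{"type":"number"}},"required":["steps"]}

```bash
mkdir -p pics; cat > h.py <<'E'
import numpy as np,cv2
from bench import r,viewer,workorder
from scipy.spatial.transform import Rotation as R
def cam(name):
    s=r.sense(); p=viewer.snapshot(name)
    if 'mount' in p:
        T=np.eye(4);T[:3,:3]=R.from_rotvec(s['orientation']).as_matrix();T[:3,3]=s['tcp_pos'];p['wfc']=T@np.array(p['mount'])
    else: p['wfc']=np.linalg.inv(p['camera_from_world'])
    return p
def pts(p,mask):
    v,u=np.nonzero(mask&(p['depth']>0)); d=p['depth'][v,u]
    K=np.array([[p['fx'],0,p['cx']],[0,p['fy'],p['cy']],[0,0,1.]])
    n=cv2.undistortPoints(np.c_[u,v].astype(float)[:,None],K,np.array(p['D'],float))[:,0]
    c=np.c_[n[:,0]*d,-n[:,1]*d,-d,np.ones(len(d))]
    return (c@p['wfc'].T)[:,:3]
def save(p,n,crop=None,k=1):
    i=p['img'][:,:,::-1]
    if crop: a,b,c,d=crop;i=i[b:d,a:c]
    cv2.imwrite('pics/'+n,cv2.resize(i,None,fx=k,fy=k,interpolation=cv2.INTER_CUBIC))
def rect(q): 
    (c,s,a)=cv2.minAreaRect(q[:,:2].astype(np.float32));return np.round(c,4),np.round(s,4),round(a,1)
E
cat > a.py <<'E'
from h import *
np.set_printoptions(precision=4,suppress=True)
for n in ['top','scene']:
    p=cam(n); save(p,n+'0.png')
    for l in ['nut_scoop','riser','bowl','walnut_0','counter_box','counter','mug','can','little_bottle','tub']:
        for d in viewer.cut_out(p,l)[:4]:
            q=pts(p,d['pixels'])
            if len(q)>5 and d['p']>.2: print(n,l,round(d['p'],2),np.round(d['position']),len(q),q.mean(0),np.percentile(q,[1,99],axis=0).ravel(),rect(q))
print(r.pinch_z,r.sense())
E
python3 a.py
```

```text
top nut_scoop 0.92 [288. 301.] 1252 [ 0.4474 -0.0036  0.0203] [ 0.4032 -0.1118 -0.002   0.4905  0.0578  0.0512] (array([0.3561, 0.0097]), array([0.1843, 0.3087]), 70.9)
top riser 0.86 [166. 284.] 7374 [0.4777 0.2709 0.233 ] [0.4011 0.1489 0.017  0.5764 0.4086 0.3293] (array([0.5205, 0.2934]), array([0.297 , 0.2184]), 82.4)
top bowl 0.79 [200. 319.] 867 [0.4703 0.2428 0.0271] [0.4033 0.1662 0.     0.5055 0.3019 0.2141] (array([0.4551, 0.2418]), array([0.1487, 0.1028]), 83.7)
top walnut_0 0.5 [284. 292.] 92 [0.4626 0.004  0.0261] [ 0.4527 -0.0103  0.0129  0.4744  0.0185  0.037 ] (array([0.4632, 0.004 ]), array([0.0307, 0.0225]), 89.7)
top walnut_0 0.44 [297. 298.] 93 [ 0.4449 -0.0256  0.0272] [ 0.4346 -0.0414  0.0131  0.4591 -0.0112  0.035 ] (array([ 0.4467, -0.0257]), array([0.0253, 0.0272]), 43.5)
top counter_box 0.72 [497. 217.] 552 [ 0.4856 -0.6519  0.0323] [ 0.4542 -0.7     0.0094  0.5217 -0.6192  0.065 ] (array([ 0.4866, -0.6662]), array([0.1013, 0.0724]), 86.1)
top counter 0.55 [500. 218.] 158 [ 0.4839 -0.6549  0.046 ] [ 0.4669 -0.6796  0.0282  0.506  -0.6405  0.066 ] (array([ 0
[... 2948 characters left out ...]
646, 0.3514]), array([0.0417, 0.045 ]), 29.9)
scene tub 0.48 [274. 251.] 684 [ 0.4394 -0.0425  0.0247] [ 0.4003 -0.1924 -0.0031  0.5047  0.082   0.0478] (array([ 0.4528, -0.0564]), array([0.2869, 0.1117]), 88.2)
0.0187 {'time': 1.1, 'q': array([-1.3779,  0.2639,  1.604 , -0.    ,  1.2737, -0.0369]), 'joint_vel': array([-0.0009, -0.0019,  0.0009,  0.0002, -0.0001, -0.0005]), 'tau': array([ -0.0006, -51.5087, -36.7735,  -0.0002,   0.0008,  -0.    ]), 'tcp_pos': array([ 0.1537, -0.6572,  0.2313]), 'orientation': array([-3.1208, -0.3601,  0.    ]), 'wrist_force': array([-0.3378, -0.4699, -0.3005]), 'moment': array([ 0.026 ,  0.07  , -0.0071]), 'gripper_force': 0.0, 'opening': 0.0852136650585063}
```

View pics/scene0.png

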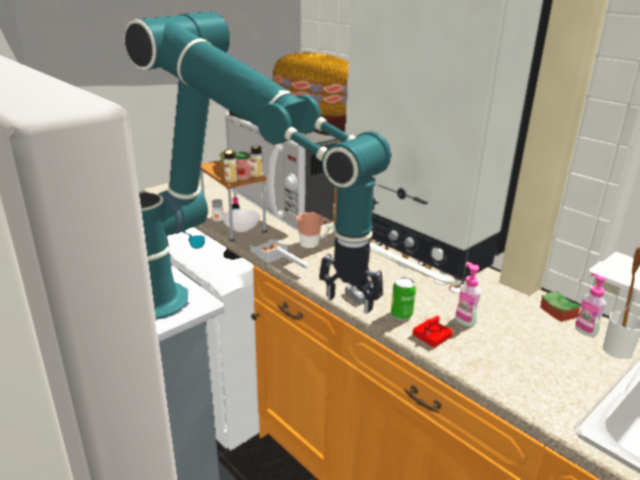

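View pics/top0.png

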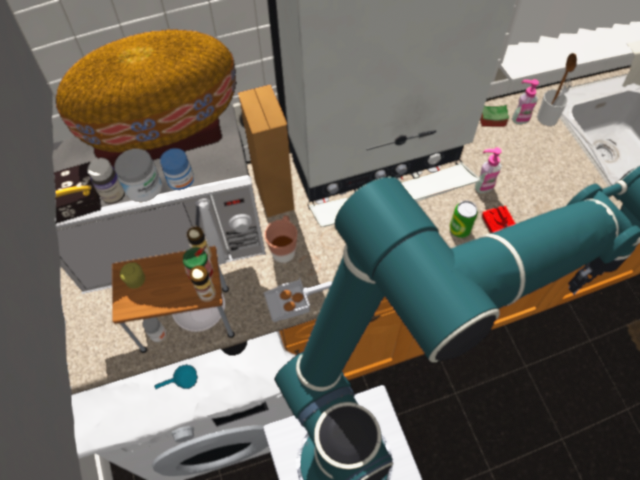

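The grey counter_box is partly hidden behind the gripper, scene (356,294). The red look-alike is at scene (431,332) and top (497,217), and the can is at scene (402,301). I choose the grey one at about (0.48,-0.39) and move over it for a close wrist view.

>>> {"fn": "servo_tool", "kwargs": {"steps": [[85,50,-26,-10,0],[85,102,-52,-20,0],[85,154,-78,-30,0],[85,206,-104,-40,0],[85,258,-130,-50,0],[85,310,-156,-50,0],[85,350,-178,-50,0],[85,350,-178,-50,0]]}}

```text
time: 2.1
tcp_pos: [0.4562, -0.4019, 0.2814]
orientation: [-3.12, -0.367, -0.001]
wrist_force: [-0.2, -0.3, -0.4]
opening: 0.0848
gripper_force: 0.0
```

```bash
cat > b.py <<'E'
from h import *
np.set_printoptions(precision=4,suppress=True)
s=r.sense();print(s['time'],s['tcp_pos'],s['orientation'],s['q'])
for n in ['wrist','top','scene']:
    p=cam(n); save(p,n+'1.png')
    for l in ['counter_box','counter','nut_scoop','riser','bowl','mug','can']:
        for d in viewer.cut_out(p,l)[:2]:
            q=pts(p,d['pixels'])
            if len(q)>5 and d['p']>.3: print(n,l,round(d['p'],2),np.round(d['position']),len(q),q.mean(0),np.percentile(q,[1,99],axis=0).ravel(),rect(q))
E
python3 b.py
```

```text
2.1 [ 0.4562 -0.4019  0.2814] [-3.1198 -0.3673 -0.0012] [-0.7635  0.1109  1.6919  0.0008  1.3385  0.5727]
wrist counter_box 0.85 [528. 216.] 4286 [ 0.4909 -0.655   0.0326] [ 0.4494 -0.702   0.0011  0.5285 -0.6231  0.0629] (array([ 0.4872, -0.6436]), array([0.1603, 0.0862]), 88.3)
wrist counter_box 0.67 [319. 162.] 4471 [ 0.4974 -0.3942  0.0321] [ 0.4551 -0.4364  0.0224  0.5367 -0.3541  0.0628] (array([ 0.4928, -0.3954]), array([0.0848, 0.0838]), 79.3)
wrist counter 0.96 [537. 222.] 1218 [ 0.4897 -0.6571  0.0489] [ 0.4678 -0.6692  0.0318  0.509  -0.6429  0.0636] (array([ 0.4865, -0.669 ]), array([0.0542, 0.0451]), 86.4)
wrist counter 0.71 [322. 164.] 1112 [ 0.4965 -0.3936  0.0471] [ 0.4765 -0.4136  0.0282  0.515  -0.3723  0.0633] (array([ 0.495 , -0.3945]), array([0.0424, 0.0419]), 70.5)
wrist nut_scoop 0.57 [ 28. 143.] 4108 [ 0.447  -0.0846  0.0338] [ 0.4046 -0.1967  0.0022  0.4875 -0.0404  0.0476] (array([ 0.4629, -0.1119]), array([0.0877, 0.1608]), 13.0)
wrist mug 0.57 [20.  4.] 519 [ 0.5749 -0.0571  0.0234] [ 0.5663 -0.0652  0.0034  0.5867 -0.0414  0.0489] (array([ 0.5728, -0.0513
[... 2298 characters left out ...]
ay([ 0.4349, -0.0493]), array([0.2735, 0.1266]), 68.6)
scene riser 0.56 [234. 172.] 2455 [0.4706 0.22   0.2158] [0.3985 0.1426 0.0072 0.6334 0.4173 0.3266] (array([0.5875, 0.5068]), array([0.7859, 0.2364]), 71.3)
scene bowl 0.68 [243. 219.] 578 [0.5053 0.2408 0.0297] [0.4253 0.1608 0.0033 0.5619 0.3009 0.0504] (array([0.4923, 0.2307]), array([0.1504, 0.1416]), 36.3)
scene mug 0.92 [311. 229.] 760 [ 0.5941 -0.043   0.0652] [ 0.5553 -0.0789  0.0003  0.6544  0.0147  0.1062] (array([ 0.6216, -0.0323]), array([0.1119, 0.132 ]), 77.3)
scene can 0.82 [402. 302.] 986 [ 0.4947 -0.5488  0.0652] [ 0.4699 -0.5758 -0.0026  0.682  -0.4007  0.1148] (array([ 0.587 , -0.4805]), array([0.2862, 0.0732]), 36.9)
```

```bash
cat > c.py <<'E'
from h import *
np.set_printoptions(precision=4,suppress=True)
p=cam('wrist'); save(p,'wc.png',(200,40,440,280),3) if 0 else save(p,'wc.png',(220,60,420,260),3)
for d in viewer.cut_out(p,'counter'):
    q=pts(p,d['pixels']); 
    if len(q)<50 or q[:,1].mean()<-.5: continue
    for lo in(.05,.056): 
        t=q[q[:,2]>lo]; t=t[t[:,2]<.07]; print(d['p'],len(t),t.mean(0),rect(t))
for d in viewer.cut_out(p,'counter_box'):
    q=pts(p,d['pixels']); 
    if len(q)<50 or q[:,1].mean()<-.5: continue
    t=q[(q[:,2]>.02)&(q[:,2]<.032)];print('box',len(t),rect(t))
s=r.sense();print(R.from_rotvec(s['orientation']).as_matrix())
# scoop handle/trough
for d in viewer.cut_out(p,'nut_scoop')[:1]:
    q=pts(p,d['pixels']);t=q[(q[:,1]<-.045)&(q[:,2]>.035)];print('handle',rect(t),t[:,2].max())
E
python3 c.py
```

```text
0.92 432 [ 0.4959 -0.3947  0.0609] (array([ 0.4952, -0.3947]), array([0.0122, 0.0406]), 20.1)
0.92 416 [ 0.4957 -0.3948  0.0612] (array([ 0.4952, -0.3947]), array([0.0122, 0.0406]), 20.2)
box 3462 (array([ 0.4952, -0.3948]), array([0.0799, 0.0798]), 78.9)
[[ 0.9737  0.2278 -0.    ]
 [ 0.2278 -0.9737  0.    ]
 [-0.     -0.     -1.    ]]
handle (array([ 0.4446, -0.1225]), array([0.1517, 0.0846]), 89.7) 0.049023205239791645
```

View pics/wc.png

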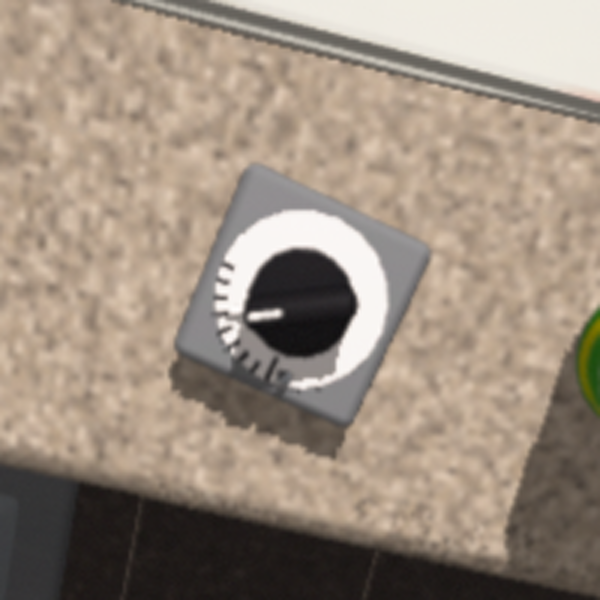

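The crop shows the grey box with its black knob. The white pointer is at crop (265,315) and the long zero tick at (275,370), so zero lies about 59° anticlockwise. Next I align the gripper across the bar and descend.

>>> {"fn": "servo_tool", "kwargs": {"steps": [[85,10,0,10,0.18],[85,20,1,30,0.36],[85,30,1,50,0.54],[85,39,2,80,0.72],[85,39.6,1.9,110,0.9],[85,39.6,1.9,140,1.08],[85,39.6,1.9,160,1.26],[85,39.6,1.9,175,1.44]], "grip_force": 60}}

```text
time: 4.5
tcp_pos: [0.4925, -0.3966, 0.1049]
orientation: [-2.578, 1.795, 0.002]
wrist_force: [0.0, 0.2, -0.3]
opening: 0.0848
gripper_force: 0.0
```

>>> {"fn": "servo_tool", "kwargs": {"steps": [[85,0,0,20,0.01],[85,0,0,45,0.01],[85,0,0,65,0.01],[85,0,0,72.5,0.01],[40,0,0,72.5,0.01],[0,0,0,72.5,0.01],[0,0,0,72.5,0.01],[0,0,0,72.5,0.01]]}}

```text
time: 5.5
tcp_pos: [0.4966, -0.3994, 0.0389]
orientation: [-2.574, 1.801, -0.014]
wrist_force: [18.6, 13.0, 4.6]
opening: 0.0121
gripper_force: 11.5
```

>>> {"fn": "servo_tool", "kwargs": {"steps": [[0,0,0,0,-0.15],[0,0,0,0,-0.3],[0,0,0,0,-0.45],[0,0,0,0,-0.6],[0,0,0,0,-0.75],[0,0,0,0,-0.9],[0,0,0,0,-1.03],[0,0,0,0,-1.07]]}}

```text
time: 6.5
tcp_pos: [0.5007, -0.3949, 0.039]
orientation: [-3.13, 0.238, -0.021]
wrist_force: [13.4, 16.2, 12.4]
opening: 0.011
gripper_force: 65.3
```

>>> {"fn": "servo_tool", "kwargs": {"steps": [[0,0,0,0,-0.03],[0,0,0,0,-0.03]]}}

```text
time: 6.75
tcp_pos: [0.5007, -0.3949, 0.0391]
orientation: [-3.133, 0.197, -0.022]
wrist_force: [12.6, 16.3, 13.4]
opening: 0.0106
gripper_force: 71.7
```

```bash
python3 -c "
from h import *
s=r.sense();print(s)
m=R.from_rotvec(s['orientation']).as_matrix();print(m.round(3),'bar angle',np.degrees(np.arctan2(m[1,1],m[0,1]))+90)"
```

```text
{'time': 6.75, 'q': array([-0.71255804,  0.36626918,  1.85307023,  0.01312868,  0.91293597,
        0.97590705]), 'joint_vel': array([ 0.00052524,  0.00058399, -0.00029583, -0.00060591,  0.00011743,
        0.00762264]), 'tau': array([-11.77909791, -43.00953984, -25.24392664,  -6.2329334 ,
        -0.2144707 ,  -1.35415412]), 'tcp_pos': array([ 0.50066418, -0.39488714,  0.03905778]), 'orientation': array([-3.13271602,  0.19706852, -0.0215595 ]), 'wrist_force': array([12.60040935, 16.30212729, 13.35315075]), 'moment': array([ 2.58193047, -2.12042485, -1.24524292]), 'gripper_force': 71.74245388830968, 'opening': 0.01059753436413392}
[[ 0.992 -0.125  0.014]
 [-0.125 -0.992  0.002]
 [ 0.014 -0.003 -1.   ]] bar angle -7.197733775860527
```

>>> {"fn": "servo_tool", "kwargs": {"steps": [[40,0,0,0,0],[85,0,0,0,0],[85,0,0,0,0],[85,0,0,-30,0],[85,0,0,-90,0],[85,0,0,-150,0],[85,0,0,-210,0],[85,0,0,-210,0]]}}

```text
time: 7.75
tcp_pos: [0.4954, -0.3996, 0.2509]
orientation: [3.129, -0.189, 0.014]
wrist_force: [0.4, -0.4, -0.3]
opening: 0.0847
gripper_force: 0.0
```

```bash
cat > d.py <<'E'
from h import *
p=cam('wrist'); save(p,'wk.png',(220,60,420,260),3)
s=r.sense();print(s['time'],s['tcp_pos'])
for d in viewer.cut_out(p,'counter')[:3]:
    q=pts(p,d['pixels'])
    if len(q)<50 or q[:,1].mean()<-.5: continue
    t=q[(q[:,2]>.054)&(q[:,2]<.07)]; print(d['p'],len(t),t.mean(0),rect(t))
    save(p,'wk.png',tuple(int(x) for x in np.r_[np.array(d['position'])-90,np.array(d['position'])+90].clip(0,479)),3)
E
python3 d.py
```

```text
7.8 [ 0.49389331 -0.39823373  0.24701323]
0.88 444 [ 0.49677744 -0.39511649  0.06115086] (array([ 0.4961, -0.395 ]), array([0.0119, 0.0408]), 78.7)
```

View pics/wk.png

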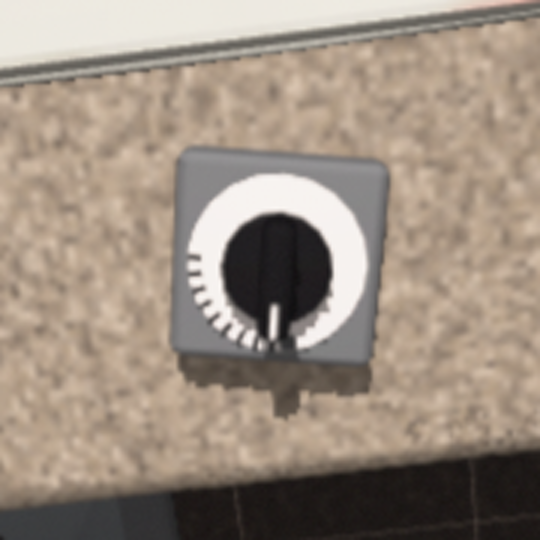

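Pointer at crop (275,320) now sits on the long tick at (275,345), so the knob is at zero. Next is the scoop.

>>> {"fn": "servo_tool", "kwargs": {"steps": [[85,-10,-40,-20,-0.18],[85,-28,-85,-40,-0.36],[85,-46,-130,-40,-0.54],[85,-64,-175,-40,-0.72],[85,-82,-220,-40,-0.9],[85,-100,-265,-40,-1.08],[85,-114,-303,-40,-1.26],[85,-114,-303,-40,-1.44]]}}

```text
time: 8.85
tcp_pos: [0.4137, -0.0799, 0.2806]
orientation: [-2.469, -1.934, 0.005]
wrist_force: [-0.1, -0.8, 0.5]
opening: 0.0847
gripper_force: 0.0
```

```bash
cat > e.py <<'E'
from h import *
np.set_printoptions(precision=4,suppress=True)
p=cam('wrist'); save(p,'ws.png')
s=r.sense();m=R.from_rotvec(s['orientation']).as_matrix();print(s['time'],s['tcp_pos'],s['q'],'\n',m)
for l in ['nut_scoop','bowl']:
  for d in viewer.cut_out(p,l)[:1]:
    q=pts(p,d['pixels']); print(l,d['p'],len(q),np.percentile(q,[1,99],axis=0).ravel())
    if l=='nut_scoop':
        t=q[(q[:,1]<-.06)&(q[:,2]>.038)&(q[:,2]<.055)];print('handle',rect(t),np.median(t[:,2]))
        print(rect(q[q[:,2]>.02]))
    np.save(l,q)
for d in viewer.cut_out(p,'walnut_0'): print(d['p'],pts(p,d['pixels']).mean(0))
p=cam('scene')
for d in viewer.cut_out(p,'bowl')[:1]:
    q=pts(p,d['pixels']);t=q[(q[:,2]>.043)&(q[:,2]<.052)]
    from scipy.optimize import least_squares
    f=least_squares(lambda c:np.hypot(t[:,0]-c[0],t[:,1]-c[1])-.071,[.49,.235],loss='soft_l1',f_scale=.003);print('bowl',len(t),f.x,f.cost)
p=cam('top')
for d in viewer.cut_out(p,'riser')[:1]:
    q=pts(p,d['pixels']);t=q[(q[:,2]>.212)&(q[:,2]<.23)];print('board',len(t),rect(t))
E
python3 e.py
```

```text
8.9 [ 0.4141 -0.0809  0.2807] [-0.2521 -0.2578  2.0369  0.0001  1.368  -0.0147] 
 [[ 0.2352  0.9719 -0.0052]
 [ 0.9719 -0.2352  0.0015]
 [ 0.0002 -0.0054 -1.    ]]
nut_scoop 0.85 6957 [ 0.405  -0.1859  0.0017  0.4869  0.053   0.0471]
handle (array([ 0.4439, -0.1279]), array([0.1358, 0.014 ]), 89.1) 0.04492885605864355
(array([ 0.4448, -0.0704]), array([0.2509, 0.0839]), 89.1)
0.95 [0.4655 0.0005 0.0254]
0.93 [ 0.4477 -0.0274  0.0254]
0.69 [0.4305 0.001  0.0252]
0.48 [ 0.4459 -0.0168  0.0184]
0.25 [ 0.4868 -0.3821  0.0397]
bowl 83 [0.4908 0.2305] 0.0005437094295172735
board 4913 (array([0.4919, 0.2794]), array([0.2611, 0.1642]), 81.5)
```

View pics/ws.png

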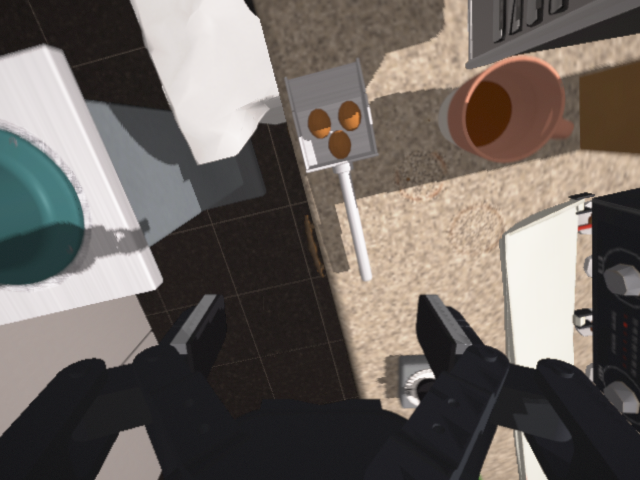

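The picture shows the scoop trough at (335,115) with three walnuts, the handle from (345,170) to (365,278), and clear worktop round the handle. I descend on the handle.

>>> {"fn": "servo_tool", "kwargs": {"steps": [[85,-25,20,20,-0.11],[85,-53.3,43.5,50,-0.222],[85,-53.3,43.5,100,-0.222],[85,-53.3,43.5,150,-0.222],[85,-53.3,43.5,200,-0.222],[85,-53.3,43.5,240,-0.222],[85,-53.3,43.5,262,-0.222],[85,-53.3,43.5,262,-0.222]]}}

```text
time: 10.25
tcp_pos: [0.443, -0.1446, 0.0197]
orientation: [-2.252, -2.184, 0.003]
wrist_force: [0.8, 0.6, 0.2]
opening: 0.0851
gripper_force: 0.0
```

```bash
python3 -c "
from h import *
s=r.sense();print(s['tcp_pos'],R.from_rotvec(s['orientation']).as_matrix().round(4))"
```

```text
[ 0.44300227 -0.14458397  0.01972495] [[ 0.0306  0.9995 -0.0049]
 [ 0.9995 -0.0305  0.0019]
 [ 0.0018 -0.0049 -1.    ]]
```

>>> {"fn": "servo_tool", "kwargs": {"steps": [[40,0,0,0,0],[10,0,0,0,0],[0,0,0,0,0],[0,0,0,0,0],[0,0,0,0,0],[0,0,0,-5,0],[0,0,0,-10,0],[0,0,0,-15,0]], "grip_force": 20}}

```text
time: 11.25
tcp_pos: [0.4449, -0.1449, 0.037]
orientation: [-2.253, -2.189, 0.0]
wrist_force: [-0.6, -0.5, -1.9]
opening: 0.0136
gripper_force: 19.5
```

```bash
cat > f.py <<'E'
from h import *
import sys
np.set_printoptions(precision=4,suppress=True)
n=sys.argv[1]; p=cam(n)
if len(sys.argv)>2: save(p,sys.argv[2])
s=r.sense();m=R.from_rotvec(s['orientation']).as_matrix();print(s['time'],s['tcp_pos'],s['wrist_force'],s['moment'],s['opening'],s['gripper_force']);print(m)
for d in viewer.cut_out(p,'nut_scoop')[:1]:
    q=pts(p,d['pixels']);q=q[q[:,2]<.3];lo=q[:,1].min();print(d['p'],len(q),np.percentile(q,[1,99],axis=0))
    for a in np.arange(-.25,.3,.03):
        t=q[(q[:,1]>a)&(q[:,1]<a+.03)]
        if len(t)>9: print('y',round(a+.015,3),'x',np.percentile(t[:,0],[2,98]),'z',np.percentile(t[:,2],[2,50,98]))
for d in viewer.cut_out(p,'walnut_0')[:4]:
    if d['p']>.4: print('nut',d['p'],pts(p,d['pixels']).mean(0))
E
python3 f.py wrist ws2.png
```

```text
11.3 [ 0.4456 -0.1451  0.0377] [-0.0794 -0.291  -1.9026] [-0.2192 -0.0295  0.0324] 0.013608913903900333 19.528305530548096
[[ 0.0289  0.9996  0.001 ]
 [ 0.9996 -0.0289 -0.0004]
 [-0.0004  0.0011 -1.    ]]
0.67 27589 [[ 0.4074 -0.1831  0.0147]
 [ 0.4883 -0.0176  0.0614]]
y -0.175 x [0.4372 0.4507] z [0.0554 0.0598 0.0613]
y -0.145 x [0.4379 0.4516] z [0.0535 0.0594 0.0611]
y -0.115 x [0.4389 0.4525] z [0.0542 0.0588 0.0605]
y -0.085 x [0.4398 0.4532] z [0.0542 0.0584 0.0601]
y -0.055 x [0.4081 0.4877] z [0.0186 0.057  0.0615]
y -0.025 x [0.4076 0.4881] z [0.0148 0.0166 0.0497]
nut 0.8 [ 0.4503 -0.0324  0.0393]
```

>>> {"fn": "servo_tool", "kwargs": {"steps": [[13.5,0,0,0,0],[13.5,0,0,0,0]]}}

```text
time: 11.65
tcp_pos: [0.4448, -0.1449, 0.0366]
orientation: [-2.253, -2.189, 0.0]
wrist_force: [-0.1, 0.4, -1.4]
opening: 0.0133
gripper_force: 19.5
```

>>> {"fn": "servo_tool", "kwargs": {"steps": [[13.7,0,0,0,0],[13.7,0,0,0,0]]}}

```text
time: 11.9
tcp_pos: [0.445, -0.1449, 0.0367]
orientation: [-2.253, -2.189, 0.0]
wrist_force: [0.6, 0.2, -0.2]
opening: 0.0141
gripper_force: 12.1
```

>>> {"fn": "servo_tool", "kwargs": {"steps": [[13.8,0,0,0,0],[13.8,0,0,0,0]]}}

```text
time: 12.15
tcp_pos: [0.445, -0.1449, 0.0368]
orientation: [-2.253, -2.189, -0.0]
wrist_force: [0.3, 0.4, -1.7]
opening: 0.014
gripper_force: 8.0
```

```bash
python3 f.py wrist
```

```text
12.2 [ 0.445  -0.1449  0.0368] [ 0.2749  1.1294 -0.6796] [ 0.0044 -0.0109  0.0726] 0.01409598389111525 8.014704287052155
[[ 0.029   0.9996 -0.0001]
 [ 0.9996 -0.029   0.0001]
 [ 0.0001 -0.0001 -1.    ]]
0.65 27597 [[ 0.4074 -0.1818  0.0073]
 [ 0.4884 -0.0153  0.0619]]
y -0.235 x [0.4317 0.4528] z [-0.0008  0.0004  0.0014]
y -0.175 x [0.4372 0.4509] z [0.0562 0.0609 0.0629]
y -0.145 x [0.4378 0.4515] z [0.0539 0.059  0.0612]
y -0.115 x [0.4389 0.4524] z [0.0524 0.0567 0.0588]
y -0.085 x [0.4398 0.4533] z [0.0503 0.0545 0.0568]
y -0.055 x [0.4082 0.4878] z [0.0131 0.0509 0.0559]
y -0.025 x [0.4076 0.4883] z [0.0073 0.0095 0.0429]
y 0.065 x [0.291  0.3318] z [-0.3416 -0.2735 -0.2114]
nut 0.76 [ 0.4502 -0.0317  0.0327]
```

>>> {"fn": "servo_tool", "kwargs": {"steps": [[13.8,0,0,8,0],[13.8,0,0,16,0],[13.8,0,0,17,0],[0,0,0,17,0],[0,0,0,17,0],[0,0,0,12,0],[0,0,0,0,0],[0,0,0,-15,0]], "grip_force": 60}}

```text
time: 13.3
tcp_pos: [0.4447, -0.1447, 0.0525]
orientation: [-2.253, -2.189, 0.0]
wrist_force: [0.0, 0.6, -1.5]
opening: 0.0129
gripper_force: 59.6
```

```bash
python3 f.py wrist
```

```text
13.35 [ 0.4466 -0.1454  0.0548] [ 0.5779  0.9179 -0.4912] [-0.2602 -0.0024  0.034 ] 0.012806025182600659 59.570319056510925
[[ 0.0289  0.9996  0.0032]
 [ 0.9996 -0.0289 -0.0011]
 [-0.001   0.0032 -1.    ]]
0.69 27501 [[ 0.4072 -0.184   0.0348]
 [ 0.488  -0.0188  0.0805]]
y -0.175 x [0.4369 0.4502] z [0.07   0.0741 0.0757]
y -0.145 x [0.4382 0.4508] z [0.0713 0.0749 0.0764]
y -0.115 x [0.4387 0.4521] z [0.0711 0.0754 0.0772]
y -0.085 x [0.4397 0.4528] z [0.0722 0.0762 0.0779]
y -0.055 x [0.408  0.4875] z [0.038  0.0763 0.0807]
y -0.025 x [0.4075 0.4877] z [0.0349 0.0368 0.0695]
y 0.095 x [0.1133 0.1705] z [-0.822  -0.7802 -0.777 ]
nut 0.6 [ 0.4503 -0.033   0.059 ]
```

>>> {"fn": "servo_tool", "kwargs": {"steps": [[0,5,0,-8,0],[0,18,1,-22,0.02],[0,40,2,-38,0.04],[0,70,3,-54,0.06],[0,100,5,-68,0.08],[0,128,6,-78,0.1],[0,150,7,-82,0.119],[0,159,8,-83,0.119]]}}

```text
time: 14.45
tcp_pos: [0.4575, 0.0149, 0.1351]
orientation: [2.378, 2.053, 0.0]
wrist_force: [-0.5, 0.4, -1.8]
opening: 0.0128
gripper_force: 59.6
```

```bash
sed -i 's/nut_scoop.)\[:1\]/nut_scoop")[:1]/' f.py; sed -i "s/nut_scoop\")/nut_scoop')/" f.py; cat >> f.py <<'E'
E_=np.array([.4727,.1508]);u=np.array([.148,.989]);v=np.array([.989,-.148])
o=s['tcp_pos'][:2]-E_;print('TCP along',o@u,'lat',o@v,'yaw',np.degrees(np.arctan2(m[1,0],m[0,0])))
for d in viewer.cut_out(p,'bowl')[:1]:
    q=pts(p,d['pixels']);t=q[(q[:,2]>.043)&(q[:,2]<.053)]
    if len(t)>10: o=t[:,:2]-E_;print('bowl rim',d['p'],np.percentile(o@u,[1,99]),np.percentile(o@v,[1,99]))
E
python3 f.py wrist w3.png
```

```text
14.5 [0.4575 0.0152 0.1349] [-0.0153  0.5083 -1.7011] [-0.1758 -0.0044 -0.011 ] 0.012397249066698585 59.60564374923706
[[ 0.1458  0.9893 -0.0002]
 [ 0.9893 -0.1458  0.0006]
 [ 0.0006 -0.0002 -1.    ]]
0.57 27439 [[ 0.4331 -0.0234  0.1174]
 [ 0.5137  0.1425  0.163 ]]
y -0.025 x [0.4457 0.4595] z [0.1525 0.1566 0.1581]
y 0.005 x [0.4487 0.463 ] z [0.1545 0.1573 0.1589]
y 0.035 x [0.4532 0.468 ] z [0.1542 0.1579 0.1595]
y 0.065 x [0.4575 0.4725] z [0.1545 0.1585 0.1602]
y 0.095 x [0.4612 0.5108] z [0.1237 0.1591 0.1633]
y 0.125 x [0.433  0.5138] z [0.1175 0.1206 0.1604]
y 0.155 x [0.4364 0.457 ] z [0.1174 0.1191 0.1304]
nut 0.73 [0.4693 0.0924 0.1438]
TCP along -0.1363592889785618 lat 0.005075931216101901 yaw 81.61664026172829
```

View pics/w3.png

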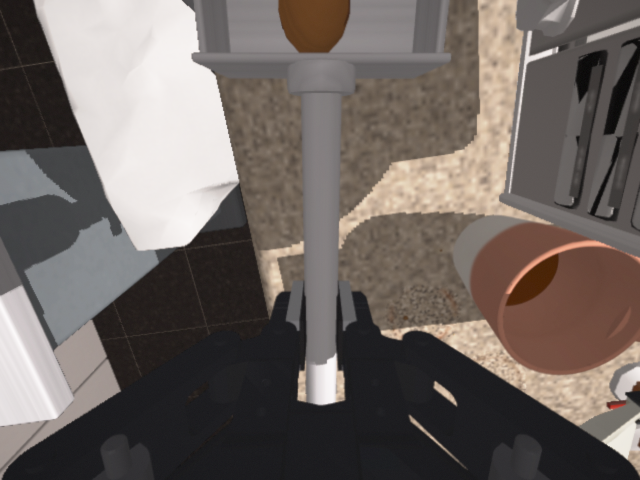

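The scoop is held level: handle at (320,200), back wall at (320,60), a walnut still in it at (313,15). Next I loosen the grip briefly so the nose droops a little.

>>> {"fn": "servo_tool", "kwargs": {"steps": [[13.7,0,0,0,0],[13.7,0,0,0,0],[0,0,0,0,0]]}}

```text
time: 15.02
tcp_pos: [0.4582, 0.0135, 0.135]
orientation: [2.381, 2.05, 0.002]
wrist_force: [1.0, 0.4, -1.3]
opening: 0.0131
gripper_force: 59.6
```

```bash
cat > g.py <<'E'
from h import *
import sys
np.set_printoptions(precision=4,suppress=True)
p=cam('wrist')
if len(sys.argv)>1: save(p,sys.argv[1])
s=r.sense();print(s['time'],s['tcp_pos'],s['wrist_force'],s['moment'],s['opening'],s['gripper_force'])
E_=np.array([.4727,.1508]);u=np.array([.148,.989]);v=np.array([.989,-.148])
o=s['tcp_pos'][:2]-E_;print('TCP along',o@u,'lat',o@v)
d=viewer.cut_out(p,'nut_scoop')[0]
q=pts(p,d['pixels']);a=(q[:,:2]-E_)@u-o@u;l=(q[:,:2]-E_)@v-o@v
k=(abs(l)<.005)&(a>.0)&(a<.085)&(abs(q[:,2]-s['tcp_pos'][2])<.12);z=q[:,2]
c=np.polyfit(a[k],z[k],1)
for _ in range(4):
    e=z-np.polyval(c,a);w=k&(abs(e)<.006);c=np.polyfit(a[w],z[w],1)
th=np.arctan(-c[0]);mz=c[1]-.009/np.cos(th);print('n',w.sum(),'tilt',np.degrees(th),'handle mid z at tcp',mz)
print('lip along',o@u+.2*np.cos(th)-.024*np.sin(th),'z',mz-.2*np.sin(th)-.024*np.cos(th))
E
python3 g.py
```

```text
15.075 [0.4582 0.0136 0.1351] [ 0.233   1.4683 -0.4704] [ 0.102  -0.0877 -0.1259] 0.012615311958794045 59.56925868988037
TCP along -0.13785842628390427 lat 0.005962656411999316
n 5064 tilt 19.962230965544773 handle mid z at tcp 0.14726385420365512
lip along 0.04193153345903383 z 0.056425699358718384
```

>>> {"fn": "servo_tool", "kwargs": {"steps": [[0,0,0,-8,0],[0,4,0,-22,0],[0,12,0,-38,0],[0,24,0,-54,0],[0,36,0,-66,0],[0,42,0,-70,0],[0,42,0,-70,0]], "grip_force": 80}}

```text
time: 16.0
tcp_pos: [0.4639, 0.0559, 0.205]
orientation: [2.378, 2.053, 0.0]
wrist_force: [-1.0, -0.5, -1.3]
opening: 0.0124
gripper_force: 81.4
```

```bash
python3 g.py
```

```text
16.05 [0.4635 0.0555 0.2044] [ 0.1005 -0.4569 -1.6441] [-0.1488  0.0339 -0.0029] 0.012139397150873194 81.39216184616089
TCP along -0.09564439905215513 lat 0.005058247127150927
n 4883 tilt 20.315181987054483 handle mid z at tcp 0.21740443250096986
lip along 0.08358257561344669 z 0.1254604737423014
```

>>> {"fn": "servo_tool", "kwargs": {"steps": [[13.7,0,0,0,0],[13.7,0,0,0,0],[0,0,0,0,0],[0,0,0,0,0]]}}

```text
time: 16.6
tcp_pos: [0.4638, 0.0551, 0.2047]
orientation: [-2.38, -2.051, 0.0]
wrist_force: [0.7, -0.7, -1.5]
opening: 0.0125
gripper_force: 78.6
```

```bash
python3 g.py; python3 - <<'E'
from h import *
p=cam('scene');save(p,'sc4.png',(180,130,340,270),5)
for l in ['walnut_0']:
  for d in viewer.cut_out(p,l)[:4]:print(l,d['p'],d['position'],pts(p,d['pixels']).mean(0))
E
```

```text
16.65 [0.4639 0.0552 0.2048] [-0.1619  1.1557 -1.4989] [-0.1343  0.0413  0.0089] 0.012258850873182216 78.57924699783325
TCP along -0.09588228367681549 lat 0.005404136545589898
n 4917 tilt 21.664606212661994 handle mid z at tcp 0.21683792052138776
lip along 0.08112973107735426 z 0.12069871606935581
```

View pics/sc4.png

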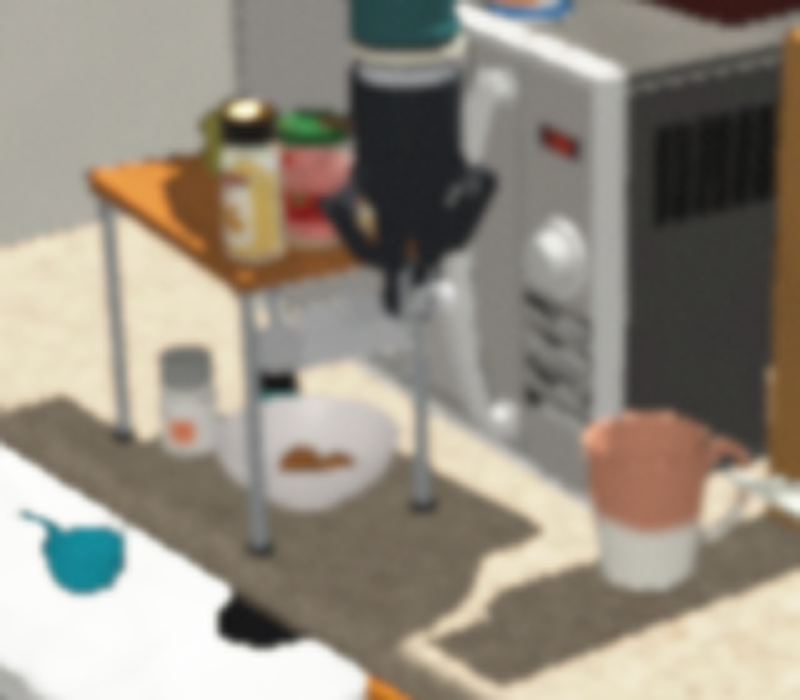

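Walnuts already show in the bowl, crop (280–350,460). I check whether one is still in the scoop.

```bash
python3 - <<'E'
from h import *
P=[]
p=cam('wrist');P.append(p['img'][0:240,120:520])
for d in viewer.cut_out(p,'walnut_0')[:4]:print(d['p'],d['position'],pts(p,d['pixels']).mean(0))
q=cam('top');i=q['img'][270:350,130:330]
for d in viewer.cut_out(q,'walnut_0')[:4]:print('top',d['p'],d['position'],pts(q,d['pixels']).mean(0))
s=cam('scene')['img'][190:250,220:290]
im=np.vstack([cv2.resize(P[0],(600,300)),np.hstack([cv2.resize(i,(300,280),interpolation=2),cv2.resize(s,(300,280),interpolation=2)])])
cv2.imwrite('pics/mix.png',im[:,:,::-1])
E
```

```text
top 0.56 [197.2, 313.8] [0.48498429 0.24484558 0.0268787 ]
top 0.53 [206.6, 313.7] [0.47666821 0.21763547 0.03010526]
```

View pics/mix.png

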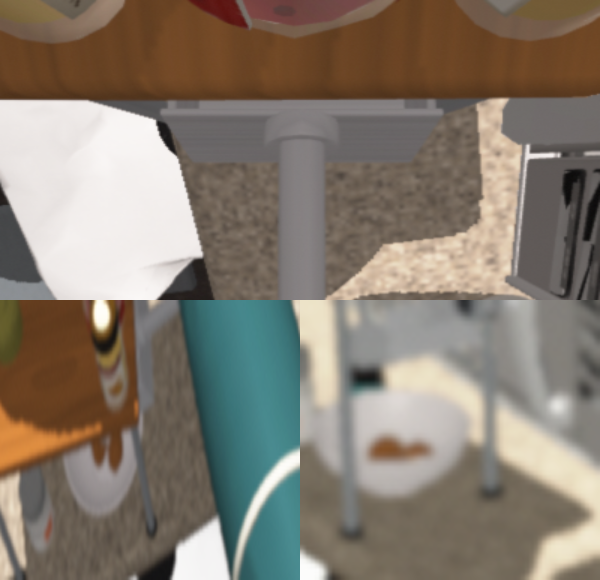

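>>> {"fn": "servo_tool", "kwargs": {"steps": [[13.8,0,0,0,0],[13.8,0,0,0,0],[13.8,0,0,0,0],[0,0,0,0,0]], "grip_force": 40}}

```text
time: 17.55
tcp_pos: [0.4638, 0.0552, 0.2048]
orientation: [-2.38, -2.051, 0.0]
wrist_force: [-0.0, 0.7, -1.7]
opening: 0.0131
gripper_force: 41.6
```

```bash
python3 g.py
```

```text
17.6 [0.4638 0.0553 0.2048] [-0.8926 -0.5951 -0.3986] [-0.1336  0.0152  0.0039] 0.012875656649395195 41.649688482284546
TCP along -0.0957879062403032 lat 0.005366822131462862Traceback (most recent call last):
  File "g.py", line 9, in <module>
    d=viewer.cut_out(p,'nut_scoop')[0]
      ~~~~~~~~~~~~~~~~~~~~~~~~~~~~~^^^
IndexError: list index out of range
```

```bash
sed -i "s/^d=viewer.*$//; s/pts(p,d\['pixels'\])/pts(p,np.ones((480,640),bool))/; s/<.12)/<.06)/" g.py; python3 g.py w5.png
```

```text
17.7 [0.4638 0.0552 0.2048] [ 1.6464  0.3973 -0.4096] [-0.1343  0.0134 -0.0376] 0.01292757889273557 41.650713086128235
TCP along -0.09582922068615372 lat 0.005390671872712862
n 3543 tilt 49.44485232041428 handle mid z at tcp 0.21250140136844115
lip along 0.01597197590520092 z 0.044940987067385904
```

>>> {"fn": "servo_tool", "kwargs": {"steps": [[0,0,0,-8,0],[0,0,0,-20,0],[0,0,0,-30,0],[0,-20,0,-30,0],[0,-50,0,-30,0],[0,-85,0,-30,0],[0,-110,0,-30,0],[0,-120,0,-30,0]]}}

```text
time: 18.7
tcp_pos: [0.4463, -0.0645, 0.2356]
orientation: [2.381, 2.048, 0.001]
wrist_force: [0.3, 0.4, -1.2]
opening: 0.0134
gripper_force: 41.7
```

```bash
python3 g.py; python3 - <<'E'
from h import *
a=cam('wrist');w=cv2.resize(a['img'],(400,300))
q=cam('top');i=q['img'][270:350,130:330]
for d in viewer.cut_out(q,'walnut_0')[:4]:print('top',d['p'],d['position'],pts(q,d['pixels']).mean(0))
c=cam('scene')
for d in viewer.cut_out(c,'walnut_0')[:4]:print('scene',d['p'],d['position'],pts(c,d['pixels']).mean(0))
for d in viewer.cut_out(c,'bowl')[:1]:
    q=pts(c,d['pixels']);t=q[(q[:,2]>.043)&(q[:,2]<.052)]
    from scipy.optimize import least_squares
    f=least_squares(lambda c:np.hypot(t[:,0]-c[0],t[:,1]-c[1])-.071,[.49,.235],loss='soft_l1',f_scale=.003);print('bowl',len(t),f.x)
s=c['img'][195:245,220:280]
im=np.hstack([w,cv2.resize(i,(0,0),fx=2,fy=3.75,interpolation=2)]);im=np.hstack([cv2.resize(im,(500,300)),cv2.resize(s,(300,300),interpolation=2)])
cv2.imwrite('pics/mix2.png',im[:,:,::-1])
E
```

```text
18.75 [ 0.4463 -0.0649  0.2355] [ 0.0744 -0.0137 -1.0357] [-0.0404  0.0076 -0.0494] 0.013089977935717348 41.70865595340729
TCP along -0.21727534397227033 lat 0.005791998339064044
n 3579 tilt 49.41264038776395 handle mid z at tcp 0.24383013160146064
lip along -0.10537996187197297 z 0.0763325988893981
top 0.56 [207.9, 309.7] [0.4769668  0.21750416 0.02987969]
top 0.47 [461.1, 221.1] [ 0.49458855 -0.53182091  0.08079839]
top 0.36 [195.4, 312.4] [0.48637476 0.24613896 0.02226222]
bowl 86 [0.49331752 0.2288374 ]
```

View pics/mix2.png

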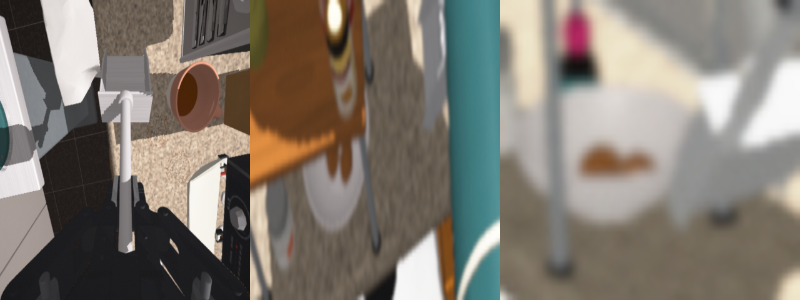

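The scoop is empty, the nuts lie heaped in the bowl, and nothing is on the worktop. Next I lower the scoop with a slack grip, so the table turns it flat.

>>> {"fn": "servo_tool", "kwargs": {"steps": [[0,0,0,15,0],[0,0,0,35,0],[0,0,0,55,0],[0,0,0,68,0],[13.7,0,0,74,0],[13.7,-8,0,80,0],[13.7,-18,0,89,0],[13.7,-28,0,98,0]]}}

```text
time: 20.05
tcp_pos: [0.4432, -0.0931, 0.1385]
orientation: [2.375, 2.05, -0.0]
wrist_force: [-2.2, -3.2, 7.1]
opening: 0.0138
gripper_force: 17.0
```

>>> {"fn": "servo_tool", "kwargs": {"steps": [[13.7,-8,0,10,0],[13.7,-18,0,20,0],[13.7,-28,0,34,0],[13.7,-38,0,50,0],[13.7,-46,0,64,0],[13.7,-53,0,78,0],[13.7,-57,0,90,0],[13.7,-59,0,98,0]]}}

```text
time: 21.05
tcp_pos: [0.4329, -0.1495, 0.0377]
orientation: [-2.379, -2.05, 0.001]
wrist_force: [-0.0, -1.1, 0.9]
opening: 0.0138
gripper_force: 11.5
```

```bash
python3 g.py
```

```text
21.1 [ 0.4324 -0.1494  0.0371] [-0.7268 -0.0231 -0.2896] [-0.0477 -0.1615 -0.1871] 0.013926505524673921 11.706864684820175
TCP along -0.3028477987325315 lat 0.004576221527556279
n 5473 tilt 4.245845548955104 handle mid z at tcp 0.050173577698545226
lip along -0.1051735558655659 z 0.011432208247118839
```

>>> {"fn": "servo_tool", "kwargs": {"steps": [[13.7,0,0,6,0],[13.7,-1,0,12,0],[13.7,-1,0,14,0],[14.5,-1,0,14,0],[30,-1,0,14,0],[85,-1,0,14,0],[85,-1,0,14,0],[85,-1,0,10,0]]}}

```text
time: 22.1
tcp_pos: [0.4329, -0.1503, 0.0287]
orientation: [-2.379, -2.051, 0.0]
wrist_force: [0.6, 0.1, 0.1]
opening: 0.0819
gripper_force: 0.0
```

>>> {"fn": "servo_tool", "kwargs": {"steps": [[85,0,0,-20,0],[85,0,0,-60,0],[85,0,0,-110,0],[85,0,0,-160,0],[85,-30,0,-210,0],[85,-60,0,-230,0],[85,-60,0,-230,0]]}}

```text
time: 22.98
tcp_pos: [0.4254, -0.2118, 0.2617]
orientation: [2.378, 2.045, 0.003]
wrist_force: [-0.3, -0.1, -0.2]
opening: 0.0847
gripper_force: 0.0
```

```bash
python3 f.py wrist; python3 - <<'E'
from h import *
q=cam('top')
for l in ['walnut_0','counter','bowl']:
  for d in viewer.cut_out(q,l)[:3]:print(l,d['p'],d['position'],pts(q,d['pixels']).mean(0))
c=cam('scene');g=c['img'][200:240,225:275]
cv2.imwrite('pics/fin.png',np.hstack([cv2.resize(g,(400,320),interpolation=2),cv2.resize(q['img'][260:340,140:240],(400,320),interpolation=2)])[:,:,::-1])
E
```

```text
23.025 [ 0.4245 -0.2103  0.2596] [-0.7676  0.5794 -0.2019] [-0.0191 -0.0138  0.09  ] 0.08517392664461045 0.0
[[ 0.1493  0.9888  0.0016]
 [ 0.9888 -0.1493 -0.0004]
 [-0.0002  0.0017 -1.    ]]
0.69 6280 [[ 0.4089 -0.1978  0.0018]
 [ 0.4907 -0.0104  0.0479]]
y -0.205 x [0.4197 0.433 ] z [0.041  0.0448 0.0466]
y -0.175 x [0.4215 0.4368] z [0.0408 0.0449 0.0466]
y -0.145 x [0.4263 0.4413] z [0.0413 0.0449 0.0468]
y -0.115 x [0.4315 0.4458] z [0.0407 0.0449 0.0469]
y -0.085 x [0.4349 0.4502] z [0.0409 0.045  0.0469]
y -0.055 x [0.4082 0.4887] z [0.0023 0.0318 0.0484]
y -0.025 x [0.4106 0.4908] z [0.0018 0.0038 0.0368]
y 0.005 x [0.4148 0.4377] z [0.0022 0.0035 0.0104]
TCP along -0.3642857644441768 lat 0.005779174776803461 yaw 81.41202690176442
walnut_0 0.63 [290.6, 295.9] [ 0.45967029 -0.00811561  0.01523926]
walnut_0 0.44 [206.2, 311.2] [0.47652199 0.21926303 0.02621518]
walnut_0 0.3 [418.1, 241.3] [ 0.49315507 -0.38959127  0.04632905]
counter 0.7 [501.1, 215.1] [ 0.48633238 -0.6552451   0.04791255]
counter 0.49 [417.4, 237.0] [ 0.49068107 -0.38846649  0.04825238]
bowl 0.61 [196.5, 319.3] [0.47002876 0.24647679 0.02410504]
bowl 0.42 [416.8, 240.2] [ 0.49251784 -0.39048005  0.0475821 ]
```

View pics/fin.png

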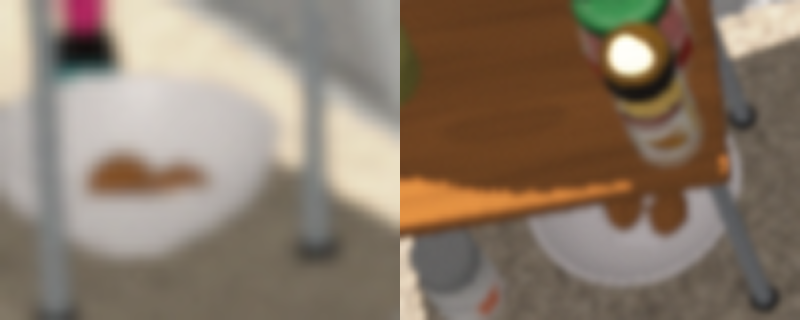

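>>> {"fn": "servo_tool", "kwargs": {"steps": [[85,30,0,0,0],[85,75,0,0,0],[85,110,0,0,0],[85,130,0,0,0],[85,130,0,0,0]]}}

```text
time: 24.05
tcp_pos: [0.4435, -0.08, 0.2586]
orientation: [-2.376, -2.054, 0.0]
wrist_force: [0.2, -0.5, 0.5]
opening: 0.0849
gripper_force: 0.0
```

```bash
python3 - <<'E'
from h import *
np.set_printoptions(precision=4,suppress=True,linewidth=200)
al=np.ones((480,640),bool)
def brown(p,lo,hi):
    h=cv2.cvtColor(p['img'],cv2.COLOR_RGB2HSV); b=(h[:,:,0]<18)&(h[:,:,1]>110)&(h[:,:,2]>50)&(p['depth']>0)
    n,lab,st,c=cv2.connectedComponentsWithStats(b.astype(np.uint8))
    for i in range(1,n):
        if st[i,4]<6: continue
        q=pts(p,lab==i);m=np.median(q,0)
        if (m>lo).all() and (m<hi).all(): print('  brown',st[i,4],st[i,:4],m,np.percentile(q,[5,95],axis=0).ravel())
for n in ['wrist','top','scene']:
    p=cam(n);print(n,'scoop');brown(p,[.39,-.22,-.01],[.51,.08,.08]);print(n,'bowl');brown(p,[.40,.14,-.01],[.58,.32,.08])
    for d in viewer.cut_out(p,'walnut_0')[:4]:print('  net',round(d['p'],2),np.round(d['position']),pts(p,d['pixels']).mean(0))
    if n=='wrist':
        q=pts(p,al);k=(q[:,0]>.425)&(q[:,0]<.475)&(q[:,1]>-.035)&(q[:,1]<.02);print('trough z',k.sum(),np.percentile(q[k,2],[1,50,90,99,100]))
    if n=='scene': 
        h=p['img'][210:232,238:262]; print((h[:,:,0].astype(int)-h[:,:,2]))
E
```

```text
wrist scoop
wrist bowl
trough z 2184 [0.0019 0.0039 0.0056 0.0077 0.0087]
top scoop
top bowl
  net 0.55 [197. 311.] [0.4823 0.2449 0.0356]
scene scoop
scene bowl
  brown 22 [237 220  11   4] [0.4923 0.2347 0.0282] [0.4801 0.2155 0.0231 0.5072 0.2444 0.0331]
[[ 5  6 10 12 12 11 11 12 14 15 16 18 20 22 25 29 33 35 36 34 34 36 37 34]
 [ 8  8  9  9  9  9  8 10  9  9 11 10 12 14 15 18 22 28 31 34 35 36 36 39]
 [ 9  8  8  9  8  9  8  9  9  9  8  9  9 10 10 10 12 16 21 29 34 36 37 38]
 [ 9  8  9  9  9  9 10  9  8  9  9  9  8 10  9 10  9 11 13 19 28 34 36 38]
 [ 9 10  9  9  8 10  9 10  8  9  9  9  9  9  8  9  9  8 10 12 19 28 36 38]
 [ 9 10  9 10 10 10  9  9  9  9  9  9 10  9  9  9  9  8  9 10 14 23 34 39]
 [ 9  9 10 10  9  9 10  9  9  9  8  9 10  9  8  8  9  9  9  8 12 22 34 38]
 [10 11 13 12 10 10  9  9  9  9  9  8  8  9 10  9  9  9  9  9 12 24 36 40]
 [15 18 21 19 16 12  9  9 11 10 10 10  9 10  9 10  9  9  8 10 14 27 38 40]
 [28 36 41 37 29 20 14 14 15 17 15 13 11 10 10  9  9  9  8 10 15 28 39 41]
 [53 64 68 64 50 36 26 26 30 33 30 24 18 13  9  8  8  8  8 10 16 26 37 37]
 [78 86 85 82 72 56 48 49 57 60 54 42 27 17 10  8  8  8  8 12 17 26 30 29]
 [82 84 82 80 76 67 63 66 69 66 59 49 34 19 12  9  8  8  9 13 20 25 26 24]
 [62 60 59 57 56 54 51 52 50 43 36 29 23 16 11  9  9  8 11 15 21 25 26 23]
 [32 30 30 29 29 28 28 29 27 22 17 14 13 12  8  8  8 11 15 20 24 25 25 21]
 [14 14 13 12 13 14 13 13 14 12 11 10  9  8  8  9 12 14 19 22 24 24 25 21]
 [10  9  8  8 10  8 10 10  9 10  9  9  8  9 11 12 15 19 22 25 25 24 24 21]
 [ 9  9  8  8  8  9  9  8  8  8  9  9  9 11 15 19 22 23 25 25 25 26 25 22]
 [ 9  9  9  9  8  8  8  8  8  9 10 11 12 15 19 23 25 25 27 26 26 25 26 22]
 [10  9  9  8  8  8  9  9 10 11 12 15 19 21 23 25 26 26 26 26 26 26 25 23]
 [11 10  9 10  9 10 11 12 13 16 18 21 23 25 27 26 27 26 26 27 26 26 26 21]
 [15 14 13 13 14 15 15 16 19 22 24 26 26 26 27 26 27 26 26 27 27 27 24 22]]
```

```bash
python3 - <<'E'
from h import *
np.set_printoptions(precision=3,suppress=True,linewidth=200)
for n in ['scene','top']:
    p=cam(n);im=p['img'].astype(int)
    b=(im[:,:,0]-im[:,:,2]>38)&(p['depth']>0)
    n_,lab,st,c=cv2.connectedComponentsWithStats(b.astype(np.uint8))
    for i in range(1,n_):
        q=pts(p,lab==i);m=np.median(q,0)
        if st[i,4]>3 and .35<m[0]<.65 and -.35<m[1]<.6 and -.02<m[2]<.07: print(n,st[i],m)
    k=b.copy(); q=pts(p,k);v,u=np.nonzero(k)
    w=(abs(q[:,0]-.4908)<.07)&(abs(q[:,1]-.2305)<.07)&(q[:,2]<.06)&(q[:,2]>0)
    print(n,np.c_[u,v,q*1000].round()[w].astype(int).tolist())
E
```

```text
scene [206 191  19  19  80] [ 0.566  0.539 -0.   ]
scene [232 195  10  13  68] [0.548 0.34  0.061]
scene [165 201  37  13 115] [ 0.42   0.543 -0.001]
scene [197 200   5   9  19] [ 0.505  0.545 -0.001]
scene [186 202   7   3  11] [ 0.467  0.571 -0.   ]
scene [224 204   4   8  21] [0.556 0.431 0.   ]
scene [245 204   4   3   8] [0.643 0.4   0.   ]
scene [207 211   4   7  17] [0.469 0.418 0.   ]
scene [213 214   7   5  28] [0.455 0.346 0.024]
scene [260 217   2   3   4] [0.602 0.252 0.004]
scene [267 216  32  29 179] [ 0.601  0.115 -0.001]
scene [236 219  14   5  45] [0.497 0.231 0.029]
scene [300 228  62  45 648] [ 0.588 -0.152  0.   ]
scene [296 233   3   2   4] [ 0.624  0.059 -0.   ]
scene [347 263  33  21 196] [ 0.602 -0.295 -0.   ]
scene [340 267   4   5  13] [ 0.568 -0.236 -0.   ]
scene [324 271   8  13  40] [ 0.492 -0.244 -0.   ]
scene [334 271   3   2   6] [ 0.539 -0.232 -0.003]
scene [331 275  12  11  57] [ 0.507 -0.273 -0.001]
scene [304 276   3   2   4] [ 0.44  -0.192 -0.001]
scene [352 277   6   5  11] [ 0.552 -0.31   0.   ]
scene [306 281   2   2   4] [ 0.425 -0.216 -0.004]
[... 4026 characters left out ...]
196, 315, 487, 247, 17], [197, 315, 482, 244, 26], [198, 315, 484, 242, 19], [203, 315, 476, 228, 27], [204, 315, 473, 225, 30], [205, 315, 470, 222, 36], [206, 315, 472, 220, 30], [207, 315, 472, 218, 27], [208, 315, 473, 216, 24], [209, 315, 472, 213, 23], [210, 315, 471, 210, 25], [194, 316, 486, 253, 17], [195, 316, 480, 249, 26], [196, 316, 483, 248, 19], [197, 316, 479, 244, 24], [203, 316, 474, 229, 25], [204, 316, 471, 226, 28], [205, 316, 468, 223, 34], [206, 316, 469, 221, 29], [207, 316, 472, 219, 22], [208, 316, 467, 216, 30], [209, 316, 468, 214, 26], [204, 317, 471, 227, 23], [205, 317, 471, 225, 21], [206, 317, 466, 222, 30], [207, 317, 470, 220, 21], [208, 317, 466, 217, 27]]
```

The images give three separate nuts in the bowl at about (0.477,0.216), (0.487,0.246) and (0.510,0.212). The scoop is empty and lies flat, so I hand in.

```bash
python3 -c "
from bench import workorder;print(workorder.job_done())"
```

```text
the job is handed in; nothing more can be done
None
```

I handed the job in after about 24 s of the 69 s, without being told whether it passed: the camera images show the knob at its zero stop, three walnuts in the bowl (which moved no more than about 3 mm), and the empty scoop flat on the worktop with its lip about 10 cm outside the riser's −y end.

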